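# Hold a lacquer flask down in the touch mixer

### The arm

A 6-joint arm with a two-finger parallel gripper is mounted at the origin on the work surface. World frame = base frame: x ahead of the robot, y to its left, z up, the work surface at z = 0. Lengths are in m, angles in degrees, forces in N, time in s.
With the tool pointing down it reaches from about 0.25 to 0.725 m from the base axis. Payload 9.7 kg.
Tool frame: the origin (TCP) lies at the centre of the arm's flange, where the gripper is bolted on; the fingertips stand 173 mm ahead of it and the grasp point (between the pads) lies 155 mm ahead of it; z points along the fingers, y is the line along which they close (so a half turn about z gives the same grasp; the last joint's range is limited). The gripper opens to 85 mm and grips with 20 to 120 N. Pads are 22 mm wide; open, the fingers measure 114 mm over their backs; the gripper's body (76 mm by 85 mm) begins 54 mm behind the grasp point. The pads swing forward as they close: fully open they stand 13 mm farther back than shut.
Start: joints at [68.411, 4.979, 10.078, 95.1, 0, 90], TCP at [0.202, 0.511, 0.405] pointing down, gripper open.
Joint ranges: [-179.16, 179.16], [-48.56, 103.87], [-65.8, 70.77], [-126.05, 130.52], [-82.76, 87.17], [-180, 180]. Speed limits (degrees/s): [127.2, 127.2, 147.25, 180, 180, 180].

### API

Orientations are given as [roll, pitch, yaw] about the fixed x, y, z axes, in that order (R = Rz(yaw) Ry(pitch) Rx(roll)).
In Python, from workcell import monitor, camera, get_calibration, bot gives the robot as it stands.
- The arm moves only by the tool carry_out, never from a script. Its argument "targets" is text: rows parted by semicolons, each of 7 numbers parted by spaces: the shift along the tool's x, y, z in units of 0.04 m (1.0 is 0.04 m), then the turn, a rotation vector about the tool's x, y, z in units of 0.1 rad (1.0 is 0.1 rad), then the opening, from -1 (shut) to 1 (fully open), so that 0 is half open. A call has exactly 8 rows; each row shifts and turns the commanded pose from where the row before left it, along the tool's axes as they then stand; what a row does not reach is not made up. A row lasts 1/12 s, in which the tool goes at most 41.7 mm and 7.16 degrees, less where a joint would pass 70% of its speed; a pose out of reach is approached as far as the arm can. A call with a number of a shift or a turn outside -1 to 1 is refused whole. A call with a gripper value outside its range is refused whole. The fingers move at their own pace and stop on an object; "newtons" is the grip in N (left out, the last holds). Time passes only in rows, so rows that do not move let the fingers close, or fill a call up. It gives the time, the measured TCP pose, the force, the opening and the grip force at its end, in the units of the state.
- monitor.get_obs(): the state, without advancing time (a new reading comes with each control period).
- camera(name): name is "scene" or "top" or "wrist"; returns the picture (384x512x3 uint8, red, green, blue); there is no depth.
- get_calibration(name): a dict with "fx", "fy", "cx", "cy" (pixels), "view" (4x4, takes a point from world to camera coordinates). Camera axes: x right, y down, z forward; pixel columns grow to the right and rows downward; lengths in m; the calibration is good to about 2 mm. The wrist camera is an equidistant fisheye: a pixel r from the principal point sees the ray r / f radians off the axis. A picture is of the moment at which its call begins: read the wrist's pose just before it. get_calibration takes no time and is no camera call; for the wrist camera it gives the pose at the moment of the call.
- bot.job_done(): hands the job in; it is judged then, once.
The state is a dict: "time": time; "q": joint angles; "qd": joint speeds; "joint_efforts": joint torques, N m; "ee_pos": TCP position; "tcp_rot": TCP orientation; "wrist_force": force on the tool from outside, world axes, zero at the start; "torque": the same for the moment, N m; "opening": finger opening in m; "grasp_force": force on a finger pad.
Only numpy, scipy, OpenCV 4.12 (cv2) and the standard library are available. Lean on these libraries where they do the work, as an engineer would, in place of code of your own. Each camera call takes 0.05 s, during which the arm holds its last target. There are 200 camera calls.

### The job

Open the lid of the lacquer case until it rests back on its stop, then take out the flask with the red cap and, without dropping it, set it upright in the sprung ring cradle on top of the bench mixer. Push it all the way down against the spring and keep it there so that I can switch the mixer on: finish with the gripper still holding the flask down. The lid stays open, and the other two flasks and the pieces lying on the bench stay where they are.

Things in the scene. Friction and masses are not known exactly. Their poses are not given: they have to be found in the camera images.
- case: walnut case for three flasks, fixed to the bench, 110 mm (x) by 245 mm (y) by 105 mm high without its lid; walls and floor 7 mm thick. Origin: centre of its underside; x runs from its front (handle side) to its hinge side, y along its length, z up. Inside, a 30 mm high wooden rack on the floor has three 60 mm holes in a row along y, 72 mm apart, the middle one at the case's centre; a flask stands in each on the case floor, its cap top 6 mm below the case rim
- lid (a joint): angle of the case's lid: 0 is shut, it grows as the lid opens; 1.83 (about 105 degrees) is its stop. It swings freely: let go short of upright it falls shut, past upright it falls back onto its stop and stays there
- lid_hinge (a point): middle of the lid's hinge line, at the top of the case's +x side (106 mm above the bench); the hinge line runs along the case's y. The point turns with the lid. The lid is a 110 by 245 mm board, 10 mm thick, 0.2 kg, lying on the rim when shut
- lid_bar (a point): middle of the lid's brass pull: a round bar 10 mm thick and 100 mm long, parallel to the case's y, held 40 mm in front of the lid's front edge by two posts near its ends (84 mm free between them), 5 mm above the lid's underside and so 111 mm above the bench when shut. It lies 150 mm from the hinge line and turns with the lid. Free space below it and between it and the case
- red_center (a point): sealed amber glass flask, 92 mm tall: round body 55 mm in diameter up to 46 mm, sloping shoulder, then a screw cap 32 mm in diameter from 66 to 92 mm, coloured RED: the flask to use; about 0.2 kg. This point is on its axis, half-way up (46 mm above its underside); its z axis runs up to the cap
- yellow_center (a point): sealed amber glass flask, 92 mm tall: round body 55 mm in diameter up to 46 mm, sloping shoulder, then a screw cap 32 mm in diameter from 66 to 92 mm, coloured yellow: leave it; about 0.2 kg. This point is on its axis, half-way up (46 mm above its underside); its z axis runs up to the cap
- blue_center (a point): sealed amber glass flask, 92 mm tall: round body 55 mm in diameter up to 46 mm, sloping shoulder, then a screw cap 32 mm in diameter from 66 to 92 mm, coloured blue: leave it; about 0.2 kg. This point is on its axis, half-way up (46 mm above its underside); its z axis runs up to the cap
- cradle (a joint): how far the mixer's ring cradle is pushed down (m): 0 is up, 0.010 is fully down on its stop. Spring: about 5 N starts it moving, 13 N holds it at the bottom; a flask's weight alone does not push it down
- cradle_seat (a point): centre of the seat inside the ring cradle, where the flask's underside rests (83 mm above the bench while the cradle is up); moves with it; z up. The cradle is a steel ring with a rubber-faced floor, 62 mm inside with a slightly flared mouth, 20 mm deep, about 78 mm outside, on a black rubber bellows. The mixer below it is a white box 135 by 115 mm, 52 mm high, fixed to the bench; the cradle moves straight down
- disk: red lacquered pendulum disk, 68 mm in diameter, 9 mm thick, lying flat on the bench; origin at the centre of its underside; leave it
- balcony: carved maple chalet balcony, 150 mm long (y), 46 mm deep, 55 mm high; origin at the centre of its underside; leave it
- hammer: bronze setting hammer with a wooden handle, 220 mm long (x), lying on the bench; origin under its middle; leave it
- arbor: steel arbor, 104 mm long (x), 8 mm thick with a 20 mm collar, lying in a small slotted wooden rest 100 by 45 mm, 34 mm high; origin at its middle; leave it

How it is judged:
By the outcome, as a careful person would: the job done as asked, in the order asked, and still so for the second after the job is handed in, while the arm keeps its last pose, push and grip.
It also fails if it takes over 61 s, if anything falls off the work surface, if the arm or the gripper's body presses on something with over 40 N, if the wrist force passes 120 N, or if a joint passes its speed limit or range.

## Working session

There is one attempt and no reset: what is moved stays moved. The work goes in short steps, Python scripts to look and compute and a tool call to move; the robot and the scene stay as the last step left them, time stands still between calls to the robot, and variables do not carry over. Pictures are saved under pics/ and viewed, at most 10 in all, crops included, and the job is handed in when it is done.

Besides the shell and the picture viewer there is one more tool, called after "Call:" as a command line: name --argument value ..., lists and objects as JSON in quotes. carry_out: Moves the arm, as the interface text tells. Shifts and turns lie within -1 to 1; 1 stands for 0.04 m of shift or 0.1 rad of turn. Its arguments: {"type":"object","properties":{"targets":{"type":"string"},"newtons":{"type":"number"}},"required":["targets"]}

```bash
mkdir -p pics; ls; python3 - <<'E'
from workcell import monitor, camera, get_calibration, bot
import cv2, numpy as np
np.set_printoptions(precision=4,suppress=True)
print(monitor.get_obs())
for n in("scene","top"):
    c=get_calibration(n);print(n,c)
    im=camera(n)[:,:,::-1]; cv2.imwrite(f"pics/{n}0.png",im)
    cv2.imwrite(f"pics/{n}0v.png",cv2.resize(im,(800,600),interpolation=cv2.INTER_CUBIC))
E
```

```text
pics
{'time': 0.0, 'q': array([68.4099,  5.0097, 10.0322, 95.0993,  0.001 , 89.9996]), 'qd': array([-0.0216, -0.0164, -0.0033,  0.0076,  0.0403,  0.0292]), 'joint_efforts': array([  0.0011, -52.0386,  46.4806,   0.0161,   0.0001,  -0.    ]), 'ee_pos': array([0.2024, 0.5114, 0.404 ]), 'tcp_rot': array([-179.9232,   -0.001 ,  158.4103]), 'wrist_force': array([-0.2574,  0.2508,  0.249 ]), 'torque': array([ 0.0259, -0.0271,  0.0038]), 'grasp_force': 0.0, 'opening': 0.085280337353927}
scene {'fx': 365.59497248725876, 'fy': 365.59497248725876, 'cx': 255.6627958922022, 'cy': 186.85934529317228, 'view': array([[ 0.6338,  0.7735, -0.0016, -0.3951],
       [ 0.4193, -0.3453, -0.8396, -0.1831],
       [-0.65  ,  0.5315, -0.5431,  1.6082],
       [ 0.    ,  0.    ,  0.    ,  1.    ]])}
top {'fx': 398.00982713119834, 'fy': 398.00982713119834, 'cx': 252.93687292717314, 'cy': 193.677493070045, 'view': array([[ 0.0273, -0.9996,  0.0085, -0.0058],
       [-0.992 , -0.0281, -0.1228,  0.6217],
       [ 0.1229, -0.005 , -0.9924,  1.4607],
       [ 0.    ,  0.    ,  0.    ,  1.    ]])}
```

View pics/top0v.png

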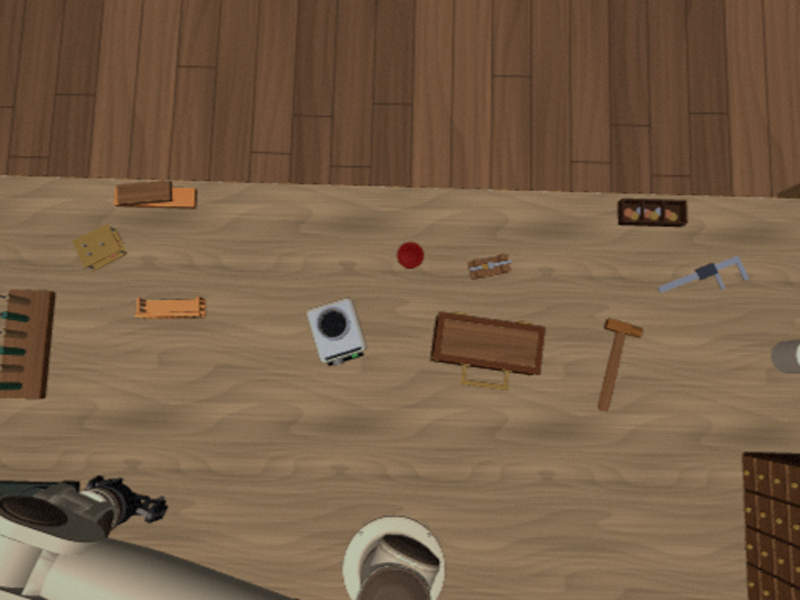

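View pics/scene0v.png

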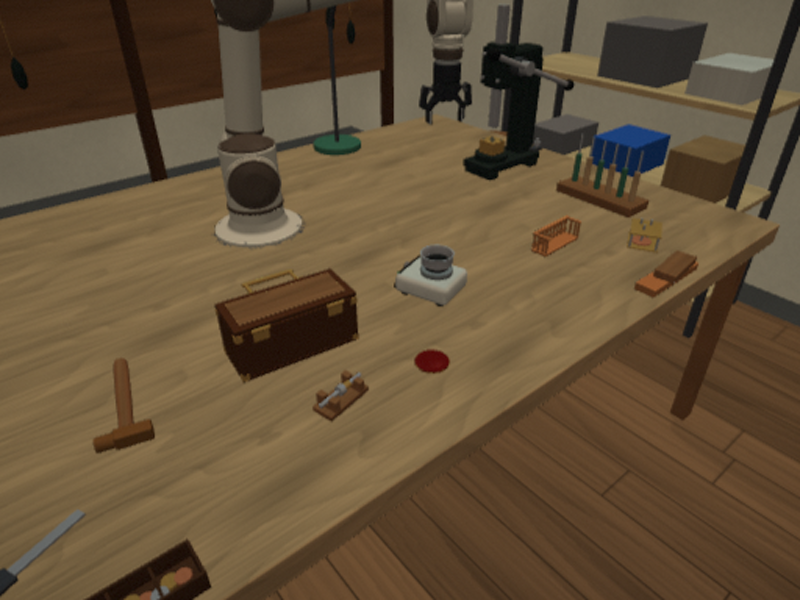

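The top view shows the case (corners about (437,312), (545,326), (540,374), (431,360) in the 800-wide picture), its handle facing the robot, and the mixer at (336,330) with its cradle at (332,322). The scene view confirms this. Next, an enlarged crop.

```bash
python3 - <<'E'
import cv2
im=cv2.imread("pics/top0.png")[180:260,190:355]
cv2.imwrite("pics/topc.png",cv2.resize(im,None,fx=4.8,fy=4.8,interpolation=cv2.INTER_CUBIC))
E
```

```text
(no output)
```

View pics/topc.png

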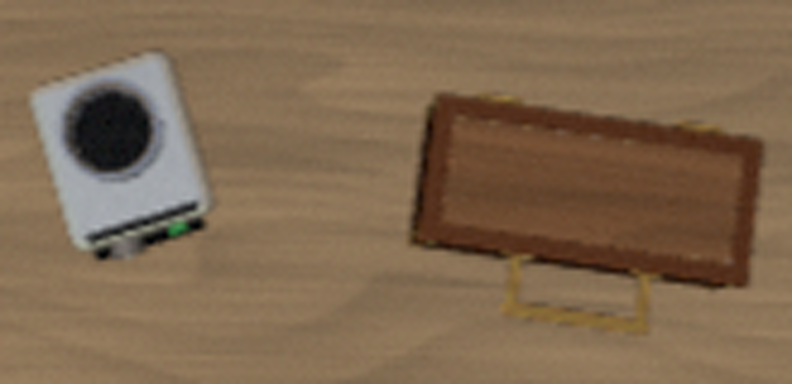

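```bash
cat > h.py <<'E'
from workcell import monitor, camera, get_calibration, bot
import cv2, numpy as np
from scipy.spatial.transform import Rotation as R
np.set_printoptions(precision=4,suppress=True)
def ray(n,u,v,c=None):
    c=c or get_calibration(n); x,y=(u-c["cx"])/c["fx"],(v-c["cy"])/c["fy"]
    d=np.array([x,y,1.])
    if n=="wrist":
        r=np.hypot(x,y); d=np.array([np.sin(r)*x/r,np.sin(r)*y/r,np.cos(r)])
    V=np.array(c["view"]); return -V[:3,:3].T@V[:3,3], V[:3,:3].T@d
def pix(n,u,v,z,c=None):
    o,d=ray(n,u,v,c); return o+d*(z-o[2])/d[2]
def pose():
    o=monitor.get_obs(); return o["ee_pos"],R.from_euler("xyz",o["tcp_rot"],degrees=True),o
def go(p,yaw):
    "turn (units, about tool axes), then shift units in the target tool frame, and in the present one"
    e,r,o=pose(); t=R.from_euler("xyz",[180,0,yaw],degrees=True)
    d=np.array(p)-e
    print("turn",(r.inv()*t).as_rotvec()/.1,"shift after",t.inv().apply(d)/.04,"shift now",r.inv().apply(d)/.04)
E
python3 - <<'E'
from h import *
c=get_calibration("top")
P=lambda x,y,z:pix("top",(x+.5)/4.8-.5+190,(y+.5)/4.8-.5+180,z,c)
L=[P(437,95,.116),P(763,140,.116),P(748,286,.116),P(414,240,.116)]
print(*L,"ctr",np.mean(L,0))
b=[P(508,312,.111),P(645,327,.111)]; print("bar",*b,np.mean(b,0))
for a,d in((L[0],L[1]),(L[3],L[2]),(b[0],b[1])): print(np.linalg.norm(a-d),np.degrees(np.arctan2(*(a-d)[:2]))) # angle: -yaw
m=P(113,129,.103); print("ring",m)
print(np.linalg.norm(L[0]-L[3]))
yaw=-np.arctan2(*( (L[0]-L[1])+(L[3]-L[2]))[:2]);print("yaw",np.degrees(yaw))
X=np.array([np.cos(yaw),np.sin(yaw)])
print("bar from ctr", np.mean(L,0)[:2]-.095*X)
go([.45,-.2,.35],90+np.degrees(yaw)); go([.45,-.2,.35],-90+np.degrees(yaw))
E
```

```text
[ 0.5942 -0.0874  0.116 ] [ 0.5675 -0.3299  0.116 ] [ 0.4595 -0.3186  0.116 ] [ 0.4865 -0.0725  0.116 ] ctr [ 0.5269 -0.2021  0.116 ]
bar [ 0.4358 -0.143   0.111 ] [ 0.4276 -0.2439  0.111 ] [ 0.4317 -0.1935  0.111 ]
0.24394889899858865 6.294570637636344
0.24757925900295175 6.239885992383348
0.1012474294872134 4.640921465445673
ring [0.5633 0.1532 0.103 ]
0.1088049991274077
yaw -6.267026368324985
bar from ctr [ 0.4325 -0.1917]
turn [-0.0099  0.0081 13.0332] shift after [-17.0033   8.0943   1.3512] shift now [-12.3004 -14.2578   1.3686]
turn [ -0.0087  -0.0107 -18.3827] shift after [17.0033 -8.0943  1.3512] shift now [-12.3004 -14.2578   1.3686]
```

```bash
cat >> h.py <<'E'
def plan(p,yaw,n,nt=None):
    "n straight rows, the turn spread over the first nt"
    e,r,o=pose(); t=R.from_euler("xyz",[180,0,yaw],degrees=True); nt=nt or n
    w=(r.inv()*t).as_rotvec()/nt; d=(np.array(p)-e)/n
    for i in range(n):
        print(i+1,np.round(np.r_[r.inv().apply(d)/.04,w/.1 if i<nt else 0*w],2))
        if i<nt: r=r*R.from_rotvec(w)
E
python3 -c "
from h import *
plan([.432,-.192,.33],83.7,24,16)"
```

```text
1 [-0.49 -0.59  0.08 -0.    0.    0.81]
2 [-0.54 -0.55  0.08 -0.    0.    0.81]
3 [-0.58 -0.51  0.08 -0.    0.    0.81]
4 [-0.62 -0.46  0.08 -0.    0.    0.81]
5 [-0.66 -0.4   0.08 -0.    0.    0.81]
6 [-0.69 -0.35  0.08 -0.    0.    0.81]
7 [-0.71 -0.29  0.08 -0.    0.    0.81]
8 [-0.73 -0.23  0.08 -0.    0.    0.81]
9 [-0.75 -0.17  0.08 -0.    0.    0.81]
10 [-0.76 -0.11  0.08 -0.    0.    0.81]
11 [-0.77 -0.05  0.08 -0.    0.    0.81]
12 [-0.77  0.01  0.08 -0.    0.    0.81]
13 [-0.77  0.08  0.08 -0.    0.    0.81]
14 [-0.76  0.14  0.08 -0.    0.    0.81]
15 [-0.74  0.2   0.08 -0.    0.    0.81]
16 [-0.73  0.26  0.08 -0.    0.    0.81]
17 [-0.7   0.32  0.08 -0.    0.    0.  ]
18 [-0.7   0.32  0.08 -0.    0.    0.  ]
19 [-0.7   0.32  0.08 -0.    0.    0.  ]
20 [-0.7   0.32  0.08 -0.    0.    0.  ]
21 [-0.7   0.32  0.08 -0.    0.    0.  ]
22 [-0.7   0.32  0.08 -0.    0.    0.  ]
23 [-0.7   0.32  0.08 -0.    0.    0.  ]
24 [-0.7   0.32  0.08 -0.    0.    0.  ]
```

Call:
carry_out --targets "-0.5 -0.6 0.08 0 0 0.8 -0.4; -0.55 -0.55 0.08 0 0 0.8 -0.4; -0.6 -0.5 0.08 0 0 0.8 -0.4; -0.6 -0.45 0.08 0 0 0.8 -0.4; -0.65 -0.4 0.08 0 0 0.8 -0.4; -0.7 -0.35 0.08 0 0 0.8 -0.4; -0.7 -0.3 0.08 0 0 0.8 -0.4; -0.75 -0.25 0.08 0 0 0.8 -0.4" --newtons 25

```text
time: 0.77
ee_pos: [0.2806, 0.2752, 0.3786]
tcp_rot: [-180.0, 0.0, 121.5]
wrist_force: [0.8, -0.0, -0.5]
opening: 0.0257
grasp_force: 0.0
```

Call:
carry_out --targets "-0.75 -0.15 0.08 0 0 0.8 -0.4; -0.75 -0.1 0.08 0 0 0.8 -0.4; -0.75 -0.05 0.08 0 0 0.8 -0.4; -0.75 0 0.08 0 0 0.8 -0.4; -0.75 0.1 0.08 0 0 0.8 -0.4; -0.75 0.15 0.08 0 0 0.8 -0.4; -0.75 0.2 0.08 0 0 0.8 -0.4; -0.75 0.25 0.08 0 0 0.8 -0.4"

```text
time: 1.43
ee_pos: [0.3617, 0.0445, 0.3532]
tcp_rot: [180.0, -0.0, 84.9]
wrist_force: [0.6, 0.3, 0.7]
opening: 0.0258
grasp_force: 0.0
```

Call:
carry_out --targets "-0.7 0.3 0.08 0 0 0 -0.4; -0.7 0.3 0.08 0 0 0 -0.4; -0.7 0.3 0.08 0 0 0 -0.4; -0.7 0.3 0.08 0 0 0 -0.4; -0.7 0.3 0.08 0 0 0 -0.4; -0.7 0.3 0.08 0 0 0 -0.4; -0.7 0.3 0.08 0 0 0 -0.4; -0.5 0.2 0.05 0 0 0 -0.4"

```text
time: 2.1
ee_pos: [0.4351, -0.1793, 0.3282]
tcp_rot: [-180.0, 0.0, 85.0]
wrist_force: [-0.6, 1.0, 0.2]
opening: 0.0257
grasp_force: 0.0
```

```bash
python3 -c "
from h import *
e,r,o=pose();print(o['time'],e,o['tcp_rot'],o['opening'],o['q'])
plan([.432,-.192,.33],83.7,1)
c=get_calibration('wrist');print(c)
im=camera('wrist')[:,:,::-1];cv2.imwrite('pics/w1.png',im)
cv2.imwrite('pics/w1v.png',cv2.resize(im,(800,600),interpolation=cv2.INTER_CUBIC))"
```

```text
2.1 [ 0.4351 -0.1793  0.3282] [-179.9599    0.002    85.0104] 0.02570470705915561 [-22.3912  -6.7367  -9.9523  86.8221  -0.0139  72.5985]
1 [-0.32 -0.05 -0.04 -0.01  0.    0.23]
{'fx': 297.3186396354542, 'fy': 297.3186396354542, 'cx': 255.87356760796573, 'cy': 194.55098986916073, 'view': array([[ 0.9962, -0.0874, -0.0013, -0.4492],
       [-0.0837, -0.9579,  0.2747, -0.1499],
       [-0.0252, -0.2736, -0.9615,  0.2668],
       [ 0.    ,  0.    ,  0.    ,  1.    ]])}
```

View pics/w1v.png

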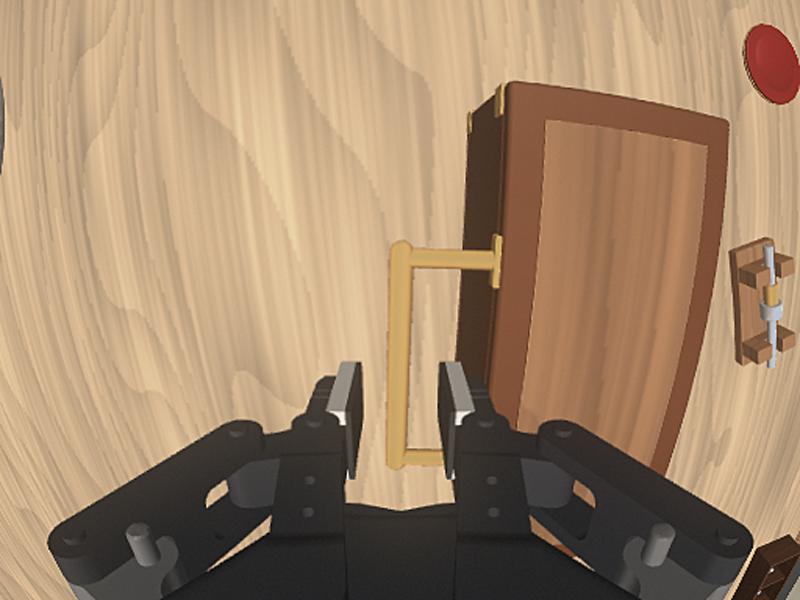

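The wrist view shows the bar from about (401,248) to (397,463) in the 800-wide picture, lying between the finger pads.

```bash
python3 -c "
from h import *
a=pix('wrist',401*.64,248*.64,.111);b=pix('wrist',397*.64,463*.64,.111);print(a,b,(a+b)/2,np.linalg.norm(a-b))
plan([*((a+b)/2)[:2],.266],83.7,1)"
```

```text
[ 0.44   -0.1413  0.111 ] [ 0.429  -0.2438  0.111 ] [ 0.4345 -0.1926  0.111 ] 0.10313486676462336
1 [-0.29 -0.    1.54 -0.01  0.01  0.22]
```

Call:
carry_out --targets "-0.3 0 0.1 0 0 0.2 -0.4; 0 0 0.4 0 0 0 -0.4; 0 0 0.4 0 0 0 -0.4; 0 0 0.4 0 0 0 -0.4; 0 0 0.25 0 0 0 -0.4; 0 0 0 0 0 0 -1; 0 0 0 0 0 0 -1; 0 0 0 0 0 0 -1" --newtons 25

```text
time: 2.82
ee_pos: [0.4335, -0.1888, 0.2676]
tcp_rot: [-180.0, -0.0, 83.9]
wrist_force: [-3.1, 3.4, -0.3]
opening: 0.0091
grasp_force: 24.4
```

```bash
python3 -c "
from h import *
e,r,o=pose();print(o['time'],e,o['tcp_rot'],o['opening'],o['grasp_force'],o['wrist_force'])
yaw=np.radians(-6.2);X=np.array([np.cos(yaw),np.sin(yaw),0])
a0=np.arctan2(.005,.150)
th=np.radians(np.linspace(0,103,33)); L=np.hypot(.15,.005)
pts=np.array([-L*np.cos(t+a0)*X+[0,0,L*np.sin(t+a0)] for t in th])
T=r.inv().apply(np.diff(pts,axis=0))/.04
for i,k in enumerate(T): print(i+1,np.round(k,2))"
```

```text
2.8167 [ 0.4335 -0.1888  0.2676] [-179.9615   -0.0289   83.9293] 0.009121002899925899 24.449828267097473 [-3.0951  3.42   -0.2954]
1 [ 0.    0.01 -0.21]
2 [ 0.    0.02 -0.21]
3 [ 0.    0.04 -0.21]
4 [-0.    0.05 -0.21]
5 [-0.    0.06 -0.2 ]
6 [-0.    0.07 -0.2 ]
7 [-0.    0.08 -0.19]
8 [-0.    0.09 -0.19]
9 [-0.    0.1  -0.18]
10 [-0.    0.11 -0.18]
11 [-0.    0.12 -0.17]
12 [-0.    0.13 -0.16]
13 [-0.    0.14 -0.16]
14 [-0.    0.15 -0.15]
15 [-0.    0.16 -0.14]
16 [-0.    0.17 -0.13]
17 [-0.    0.17 -0.12]
18 [-0.    0.18 -0.11]
19 [-0.    0.19 -0.1 ]
20 [-0.    0.19 -0.09]
21 [-0.    0.2  -0.08]
22 [-0.    0.2  -0.07]
23 [-0.    0.2  -0.06]
24 [-0.    0.21 -0.05]
25 [-0.    0.21 -0.03]
26 [-0.    0.21 -0.02]
27 [-0.    0.21 -0.01]
28 [-0.    0.21  0.  ]
29 [-0.    0.21  0.01]
30 [-0.    0.21  0.03]
31 [-0.    0.21  0.04]
32 [-0.    0.21  0.05]
```

Call:
carry_out --targets "0 0.01 -0.21 0 0 0 -1; 0 0.02 -0.21 0 0 0 -1; 0 0.04 -0.21 0 0 0 -1; 0 0.05 -0.21 0 0 0 -1; 0 0.06 -0.2 0 0 0 -1; 0 0.07 -0.2 0 0 0 -1; 0 0.08 -0.19 0 0 0 -1; 0 0.09 -0.19 0 0 0 -1"

```text
time: 3.48
ee_pos: [0.4506, -0.1907, 0.333]
tcp_rot: [-180.0, -0.0, 83.9]
wrist_force: [-1.1, 4.5, -0.7]
opening: 0.0092
grasp_force: 24.4
```

Call:
carry_out --targets "0 0.1 -0.18 0 0 0 -1; 0 0.11 -0.18 0 0 0 -1; 0 0.12 -0.17 0 0 0 -1; 0 0.13 -0.16 0 0 0 -1; 0 0.14 -0.16 0 0 0 -1; 0 0.15 -0.15 0 0 0 -1; 0 0.16 -0.14 0 0 0 -1; 0 0.17 -0.13 0 0 0 -1"

```text
time: 4.15
ee_pos: [0.4933, -0.1955, 0.3847]
tcp_rot: [180.0, 0.1, 83.9]
wrist_force: [-8.4, 2.5, 8.2]
opening: 0.0091
grasp_force: 25.0
```

Call:
carry_out --targets "0 0.17 -0.12 0 0 0 -1; 0 0.18 -0.11 0 0 0 -1; 0 0.19 -0.1 0 0 0 -1; 0 0.19 -0.09 0 0 0 -1; 0 0.2 -0.08 0 0 0 -1; 0 0.2 -0.07 0 0 0 -1; 0 0.2 -0.06 0 0 0 -1; 0 0.21 -0.05 0 0 0 -1"

```text
time: 4.82
ee_pos: [0.5552, -0.2024, 0.4115]
tcp_rot: [179.9, 0.1, 83.9]
wrist_force: [-1.7, -0.8, 2.2]
opening: 0.0087
grasp_force: 25.0
```

Call:
carry_out --targets "0 0.21 -0.03 0 0 0 -1; 0 0.21 -0.02 0 0 0 -1; 0 0.21 -0.01 0 0 0 -1; 0 0.21 0 0 0 0 -1; 0 0.21 0.01 0 0 0 -1; 0 0.21 0.03 0 0 0 -1; 0 0.21 0.04 0 0 0 -1; 0 0.21 0.05 0 0 0 -1"

```text
time: 5.48
ee_pos: [0.6222, -0.2099, 0.4077]
tcp_rot: [179.9, 0.1, 83.9]
wrist_force: [-1.3, -7.1, 3.4]
opening: 0.0088
grasp_force: 25.5
```

Call:
carry_out --targets "0 0 0 0 0 0 -0.4; 0 0 0 0 0 0 -0.4; 0 0 -0.3 0 0 0 -0.4; 0 0 -0.5 0 0 0 -0.3; 0 0 -0.6 0 0 0 0; 0 0 -0.3 0 0 0 0.2; 0 -0.5 0 0 0 0 0.2; 0 -0.8 0 0 0 0 0.2"

```text
time: 6.15
ee_pos: [0.5712, -0.2035, 0.4741]
tcp_rot: [180.0, -0.0, 84.0]
wrist_force: [0.4, 0.1, 0.3]
opening: 0.0511
grasp_force: 0.0
```

Call:
carry_out --targets "0 -0.9 0 0 0 0 0.2; 0 -0.5 0 0 0 0 0.2; 0 0 0.4 0 0 0 0.2; 0 0 0.6 0 0 0 0.2; 0 0 0.4 0 0 0 0.2; 0 0 0 0 0 0 0.2; 0 0 0 0 0 0 0.2; 0 0 0 0 0 0 0.2"

```text
time: 6.82
ee_pos: [0.5141, -0.1975, 0.4204]
tcp_rot: [179.9, 0.0, 83.9]
wrist_force: [-0.1, 0.4, 1.2]
opening: 0.0513
grasp_force: 0.0
```

```bash
python3 -c "
from h import *
e,r,o=pose();print(o['time'],e,o['tcp_rot'],o['opening'])
im=camera('wrist')[:,:,::-1];cv2.imwrite('pics/w2.png',im)
cv2.imwrite('pics/w2v.png',cv2.resize(im,(800,600),interpolation=cv2.INTER_CUBIC))"
```

```text
6.8167 [ 0.5141 -0.1975  0.4204] [179.9263   0.0119  83.9377] 0.05126464182370873
```

View pics/w2v.png

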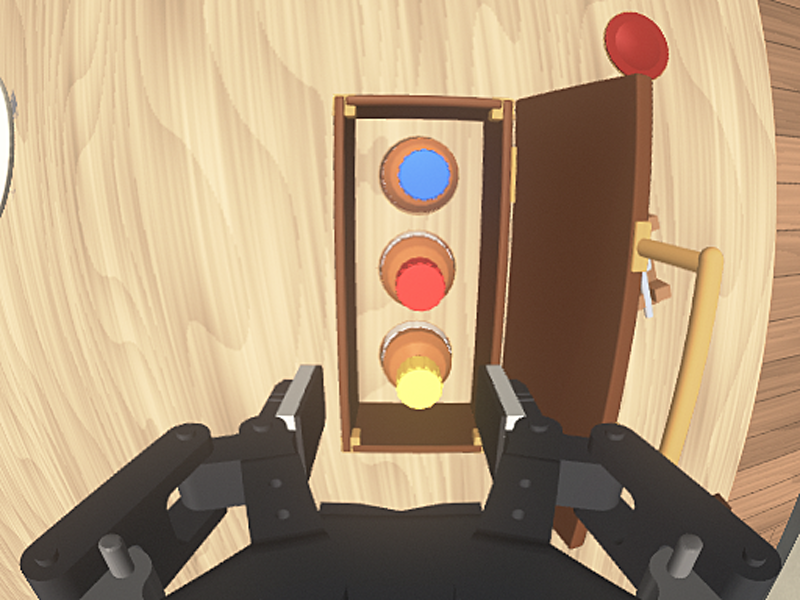

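The lid stands open on the right. Caps: blue (424,175), red in the middle (421,284) and yellow (419,388), all in the 800-wide picture.

```bash
python3 -c "
from h import *
for u,v in((424,175),(421,284),(419,388)): print(pix('wrist',u*.64,v*.64,.099))
c=pix('wrist',421*.64,284*.64,.099)
plan([c[0],c[1],.244],83.8,1)"
```

```text
[ 0.5374 -0.1301  0.099 ]
[ 0.5287 -0.1991  0.099 ]
[ 0.5205 -0.2726  0.099 ]
1 [0.   0.36 4.42 0.02 0.   0.02]
```

Call:
carry_out --targets "0 0.36 0.2 0 0 0 0.2; 0 0 0.7 0 0 0 0.2; 0 0 0.8 0 0 0 0.2; 0 0 0.8 0 0 0 0.2; 0 0 0.7 0 0 0 0.2; 0 0 0.6 0 0 0 0.2; 0 0 0.4 0 0 0 0.2; 0 0 0.2 0 0 0 0.2" --newtons 60

```text
time: 7.53
ee_pos: [0.5284, -0.199, 0.2416]
tcp_rot: [-179.9, -0.0, 83.9]
wrist_force: [-0.6, -0.5, -0.7]
opening: 0.0511
grasp_force: 0.0
```

Call:
carry_out --targets "0 0 0 0 0 0 0; 0 0 0 0 0 0 -0.3; 0 0 0 0 0 0 -1; 0 0 0 0 0 0 -1; 0 0 0 0 0 0 -1; 0 0 0 0 0 0 -1; 0 0 0 0 0 0 -1; 0 0 0 0 0 0 -1" --newtons 60

```text
time: 8.2
ee_pos: [0.5287, -0.1992, 0.2443]
tcp_rot: [179.9, 0.0, 83.9]
wrist_force: [-0.7, -0.9, 5.0]
opening: 0.0304
grasp_force: 60.0
```

Call:
carry_out --targets "0 0 -0.1 0 0 0 -1; 0 0 -0.3 0 0 0 -1; 0 0 -0.5 0 0 0 -1; 0 0 -0.6 0 0 0 -1; 0 0 -0.6 0 0 0 -1; 0 0 -0.6 0 0 0 -1; 0 0 -0.5 0 0 0 -1; 0 0 -0.2 0 0 0 -1"

```text
time: 8.87
ee_pos: [0.5284, -0.1991, 0.3829]
tcp_rot: [179.8, 0.1, 83.9]
wrist_force: [0.4, 0.3, -1.3]
opening: 0.0304
grasp_force: 59.7
```

```bash
python3 -c "
from h import *
e,r,o=pose();print(o['time'],e,o['tcp_rot'],o['opening'],o['grasp_force'],o['wrist_force'],o['q'])
im=camera('wrist')[:,:,::-1];cv2.imwrite('pics/w3.png',im)
cv2.imwrite('pics/w3v.png',cv2.resize(im,(800,600),interpolation=cv2.INTER_CUBIC))
plan([.563,.12,.375],83.9,12)"
```

```text
8.8667 [ 0.5284 -0.1991  0.3829] [179.7856   0.0563  83.9255] 0.030423338954088986 59.67806696891785 [ 0.3702  0.2882 -1.301 ] [-20.6458   6.4561   9.2548  92.577   -0.0006  75.4286]
1 [0.67 0.   0.02 0.   0.   0.  ]
2 [0.67 0.   0.02 0.   0.   0.  ]
3 [0.67 0.   0.02 0.   0.   0.  ]
4 [0.67 0.   0.02 0.   0.   0.  ]
5 [0.67 0.   0.02 0.   0.   0.  ]
6 [0.67 0.   0.02 0.   0.   0.  ]
7 [0.67 0.   0.02 0.   0.   0.  ]
8 [0.67 0.   0.02 0.   0.   0.  ]
9 [0.67 0.   0.02 0.   0.   0.  ]
10 [0.67 0.   0.02 0.   0.   0.  ]
11 [0.67 0.   0.02 0.   0.   0.  ]
12 [0.67 0.   0.02 0.   0.   0.  ]
```

View pics/w3v.png

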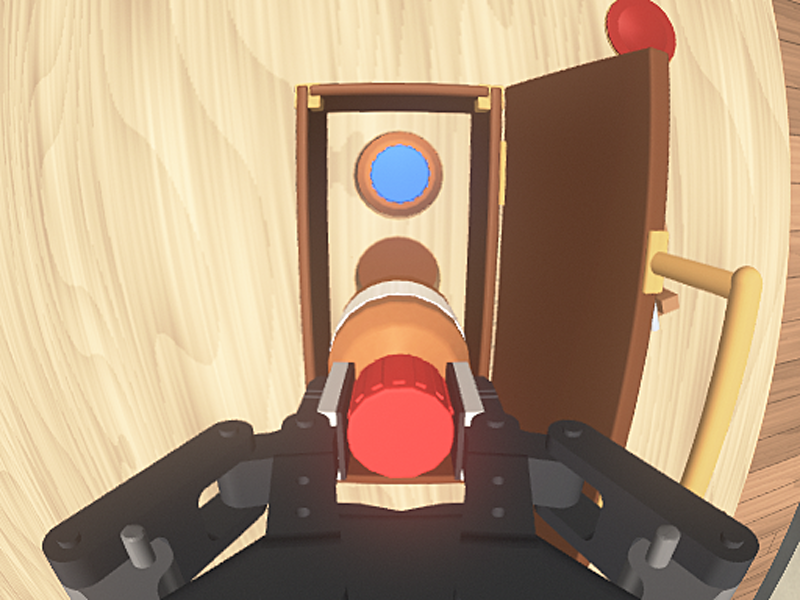

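The red flask hangs upright and centred between the pads. The blue flask is undisturbed and the lid is open.

Call:
carry_out --targets "0.2 0 0 0 0 0 -1; 0.4 0 0 0 0 0 -1; 0.6 0 0 0 0 0 -1; 0.7 0 0 0 0 0 -1; 0.7 0 0 0 0 0 -1; 0.7 0 0 0 0 0 -1; 0.7 0 0 0 0 0 -1; 0.7 0 0 0 0 0 -1"

```text
time: 9.58
ee_pos: [0.5479, -0.0103, 0.3771]
tcp_rot: [-179.8, 0.0, 83.9]
wrist_force: [1.1, -0.5, -1.9]
opening: 0.0306
grasp_force: 59.7
```

Call:
carry_out --targets "0.7 0 0 0 0 0 -1; 0.6 0 0 0 0 0 -1; 0.4 0 0 0 0 0 -1; 0.2 0 0 0 0 0 -1; 0 0 0 0 0 0 -1; 0 0 0 0 0 0 -1; 0 0 0 0 0 0 -1; 0 0 0 0 0 0 -1"

```text
time: 10.25
ee_pos: [0.5563, 0.0625, 0.3789]
tcp_rot: [-180.0, 0.0, 83.9]
wrist_force: [0.6, -0.0, -0.3]
opening: 0.0303
grasp_force: 59.7
```

```bash
python3 -c "
from h import *
e,r,o=pose();print(o['time'],e,o['tcp_rot'],o['opening'],o['grasp_force'],o['wrist_force'])
im=camera('wrist')[:,:,::-1];cv2.imwrite('pics/w4.png',im)
cv2.imwrite('pics/w4v.png',cv2.resize(im,(800,600),interpolation=cv2.INTER_CUBIC))"
```

```text
10.25 [0.5563 0.0625 0.3789] [-179.983     0.0137   83.8568] 0.03030125040665376 59.6719765663147 [ 0.6157 -0.0043 -0.3379]
```

View pics/w4v.png

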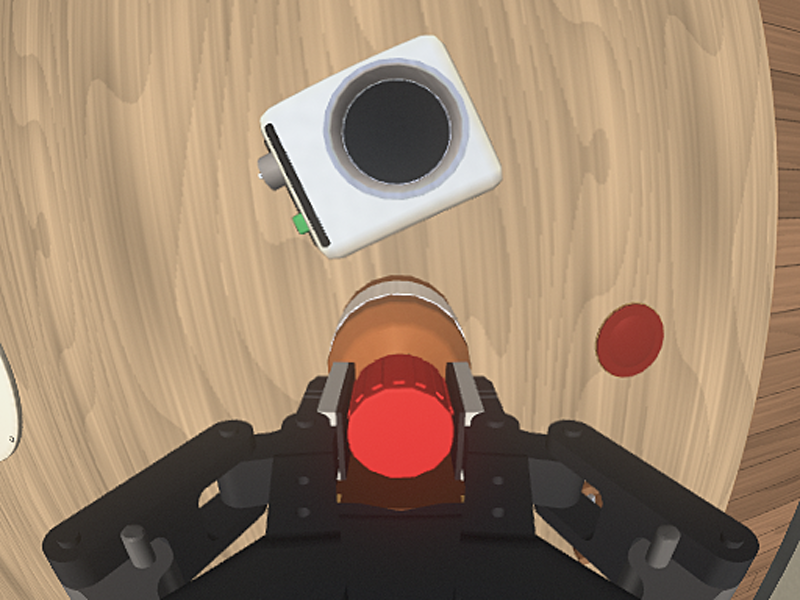

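The cradle floor disc is centred at about (397,131), its rim at about (396,128), and the held cap's top at about (400,432).

```bash
python3 -c "
from h import *
s=pix('wrist',397*.64,131*.64,.083);t=pix('wrist',396*.64,128*.64,.103)
k=pix('wrist',400.5*.64,432*.64,.2339);print(s,t,k)
e,r,o=pose()
g=(s+t)/2; print('via TCP',r.inv().apply(g-e)/.04,'via cap',r.inv().apply(g-k)/.04)"
```

```text
[0.5653 0.1568 0.083 ] [0.5649 0.1565 0.103 ] [0.5569 0.0616 0.2339]
via TCP [ 2.3651 -0.033   7.1504] via cap [ 2.384  -0.0502  3.5222]
```

Call:
carry_out --targets "0.2 -0.04 0 0 0 0 -1; 0.4 0 0.1 0 0 0 -1; 0.5 0 0.1 0 0 0 -1; 0.5 0 0.1 0 0 0 -1; 0.4 0 0.1 0 0 0 -1; 0.25 0 0.1 0 0 0 -1; 0.1 0 0.1 0 0 0 -1; 0 0 0 0 0 0 -1"

```text
time: 10.97
ee_pos: [0.5646, 0.1576, 0.354]
tcp_rot: [-179.9, 0.0, 84.0]
wrist_force: [-0.7, -0.9, -2.8]
opening: 0.0304
grasp_force: 59.7
```

```bash
python3 -c "
from h import *
e,r,o=pose();print(o['time'],e,o['tcp_rot'],o['opening'],o['grasp_force'],o['wrist_force'])
im=camera('wrist')[:,:,::-1];cv2.imwrite('pics/w5.png',im)
im=camera('scene')[:,:,::-1];cv2.imwrite('pics/s5.png',im)
W=cv2.resize(cv2.imread('pics/w5.png')[120:330,150:360],(560,560),interpolation=cv2.INTER_CUBIC)
cv2.imwrite('pics/w5v.png',W)"
```

```text
10.9667 [0.5646 0.1576 0.354 ] [-179.9273    0.029    83.9734] 0.030393593121627954 59.671985507011414 [-0.6844 -0.8556 -2.8122]
```

View pics/w5v.png

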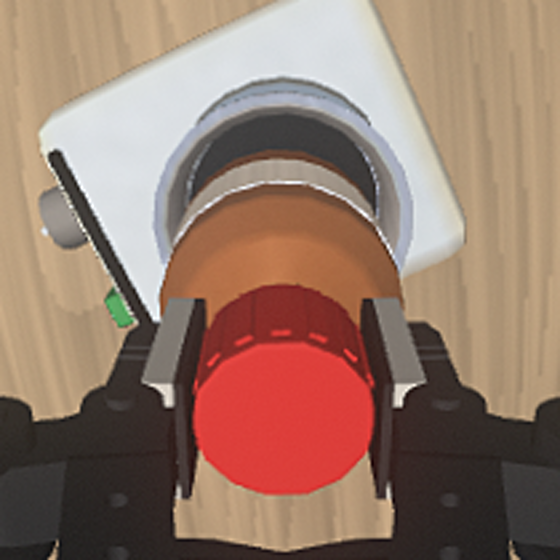

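```bash
python3 -c "
from h import *
c=get_calibration('wrist');V=np.array(c['view']);e,r,o=pose()
def prj(P):
    p=P@V[:3,:3].T+V[:3,3];n=np.hypot(p[:,0],p[:,1]);th=np.arctan2(n,p[:,2])
    return ((np.c_[p[:,0]/n*th*c['fx']+c['cx'],p[:,1]/n*th*c['fy']+c['cy']]-[150,120]+.5)*560/210-.5)
a=np.linspace(0,6.283,181)
def show(n,C,rad,z):
    q=prj(np.c_[C[0]+rad*np.cos(a),C[1]+rad*np.sin(a),0*a+z]);print(n,'top',q[:,1].min(),'x',q[:,0].min(),q[:,0].max())
C=r.apply([0,0,.155])+e;print(C)
b=e[2]-.2373
for n,rad,z in(('outer',.039,.103),('floor',.031,.083),('flask foot',.0275,b+.046),('cap',.016,b+.092)): show(n,C,rad,z)
C2=C+[0,.003,0];show('outer+3mm y',C2,.039,.103);show('floor+3',C2,.031,.083)
"
```

```text
[0.5646 0.1565 0.2   ]
outer top 88.59373434379404 x 149.49121483994614 414.2971584707234
floor top 105.36231134082587 x 184.455280245809 379.58642192707265
flask foot top 183.4450063919568 x 156.91829475833083 405.510570305342
cap top 327.85780239088945 x 184.7191549352166 375.93127893644277
outer+3mm y top 78.07196266068543 x 147.9397894739503 413.7025359497549
floor+3 top 95.7741924997099 x 183.14109738985343 378.89594888177226
```

The cradle rim is concentric with the flask to about 1 mm, so I lower it now.

Call:
carry_out --targets "-0.02 0 0.1 0 0 0 -1; 0 0 0.15 0 0 0 -1; 0 0 0.15 0 0 0 -1; 0 0 0.15 0 0 0 -1; 0 0 0.15 0 0 0 -1; 0 0 0.1 0 0 0 -1; 0 0 0 0 0 0 -1; 0 0 0 0 0 0 -1" --newtons 90

```text
time: 11.73
ee_pos: [0.5645, 0.1563, 0.3228]
tcp_rot: [-180.0, 0.0, 83.9]
wrist_force: [-0.5, 0.4, -2.2]
opening: 0.0296
grasp_force: 89.4
```

Free entry with no contact. Now press.

Call:
carry_out --targets "0 0 0.05 0 0 0 -1; 0 0 0.05 0 0 0 -1; 0 0 0.05 0 0 0 -1; 0 0 0.05 0 0 0 -1; 0 0 0 0 0 0 -1; 0 0 0 0 0 0 -1; 0 0 0 0 0 0 -1; 0 0 0 0 0 0 -1"

```text
time: 12.4
ee_pos: [0.5646, 0.1563, 0.3163]
tcp_rot: [179.9, -0.0, 83.9]
wrist_force: [-2.0, 0.2, 7.1]
opening: 0.0299
grasp_force: 89.9
```

Call:
carry_out --targets "0 0 0.05 0 0 0 -1; 0 0 0.05 0 0 0 -1; 0 0 0.05 0 0 0 -1; 0 0 0.05 0 0 0 -1; 0 0 0 0 0 0 -1; 0 0 0 0 0 0 -1; 0 0 0 0 0 0 -1; 0 0 0 0 0 0 -1"

```text
time: 13.07
ee_pos: [0.5643, 0.1563, 0.3103]
tcp_rot: [179.8, -0.1, 83.9]
wrist_force: [-7.3, -1.0, 19.5]
opening: 0.0294
grasp_force: 91.5
```

Call:
carry_out --targets "0 0 0.03 0 0 0 -1; 0 0 0.03 0 0 0 -1; 0 0 0 0 0 0 -1; 0 0 0 0 0 0 -1; 0 0 0 0 0 0 -1; 0 0 0 0 0 0 -1; 0 0 0 0 0 0 -1; 0 0 0 0 0 0 -1"

```text
time: 13.73
ee_pos: [0.5641, 0.1563, 0.3102]
tcp_rot: [179.7, -0.1, 83.9]
wrist_force: [-11.9, -2.0, 33.3]
opening: 0.0296
grasp_force: 93.2
```

```bash
python3 -c "
from h import *
e,r,o=pose();print(o['time'],e,o['tcp_rot'],o['opening'],o['grasp_force'],o['wrist_force'])
a=camera('wrist')[:,:,::-1];b=camera('scene')[:,:,::-1]
A=cv2.resize(a,(400,300));B=cv2.resize(b[60:260,130:400],(400,300),interpolation=cv2.INTER_CUBIC)
C=cv2.resize(b[110:230,220:330],(400,436),interpolation=cv2.INTER_CUBIC)[:300]
cv2.imwrite('pics/f.png',np.vstack([np.hstack([A,B]),np.hstack([C,cv2.resize(a[100:340,120:400],(400,300))])]))"
```

```text
13.7333 [0.5641 0.1563 0.3102] [179.704   -0.1398  83.937 ] 0.02955705027124686 93.23087811470032 [-11.9162  -2.0336  33.2749]
```

View pics/f.png

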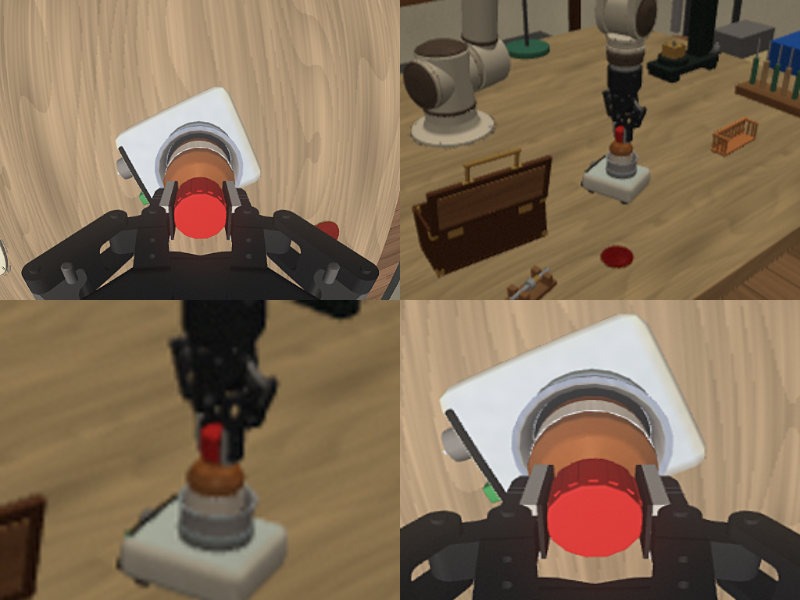

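The flask sits upright in the cradle and the lid is open. Force rises with no further travel, so the cradle is on its stop. I ease off slightly before handing in.

Call:
carry_out --targets "0 0 -0.03 0 0 0 -1; 0 0 0 0 0 0 -1; 0 0 0 0 0 0 -1; 0 0 0 0 0 0 -1; 0 0 0 0 0 0 -1; 0 0 0 0 0 0 -1; 0 0 0 0 0 0 -1; 0 0 0 0 0 0 -1"

```text
time: 14.5
ee_pos: [0.5642, 0.1563, 0.3102]
tcp_rot: [179.8, -0.1, 83.9]
wrist_force: [-10.0, -2.0, 25.8]
opening: 0.0293
grasp_force: 92.3
```

```bash
python3 -c "
from h import *
print(bot.job_done())"
```

```text
the job is handed in; nothing more can be done
None
```

The job is handed in at 14.5 s: the lid is open, and the gripper is holding the red-capped flask upright in the cradle, pressed fully down at about 26 N. The yellow and blue flasks and the bench pieces were not touched.

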